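# Start a moisture analyser run: raise the hood, load the sample pan, lower the hood gently

## Task

Load the moisture analyser for its next run: raise its hood right back until it rests open by itself, then carry the sample pan over in its carrier, keeping it level, and set it down in the chamber with the carrier's neck lying in the slot in the deck, so that the carrier lies flat on the chamber floor and the pan stands on the round pan support. Then bring the hood down gently until it is fully shut and let go. The hood must not slam against its stop at either end, and the two beakers, the wash bottle and the spray bottle must stay standing where they are.

Things in the scene. Friction and masses are not known exactly. Their poses are not given: they have to be found in the camera images.
- hood (a joint): Hinge of the hood, rad: 0 = shut on the deck, 1.5 = open stop (hood upright). It turns about the analyser's y axis through hood_hinge. Hood about 0.3 kg, hinge lightly damped, hardly any friction: above about 1.27 rad it leans back and stays at the open stop by itself; below that it falls and slams shut if let go.
- analyser: Moisture analyser, a white housing fixed to the worktop. Origin at worktop height under the chamber's centre; x to its rear (hinge), -x to the control panel facing the robot, z up. Reaches x -173 to +115 mm, y -100 to +100 mm. Deck 70 mm high, sloping down ahead of x = -85. Shut hood: x -76 to +76, y -74 to +74 mm, flat top 116 mm above the worktop.
- hood_hinge (a point): Point on the hood's hinge axis, mid-width: 78 mm behind the chamber's centre (analyser +x) and 78 mm above the worktop. Axes as analyser.
- hood_bar (a point): Centre of the hood's handle, a round steel bar 12 mm thick, 96 mm long along its y, free for 80 mm between two thin arms; it may turn in the grip. Hood shut: 30 mm ahead of the hood's front and 30 mm above its top, 146 mm above the worktop. From hood_hinge, analyser axes, at joint value q: x = -184 cos q + 68 sin q, z = 184 sin q + 68 cos q mm (open: 266 mm above the worktop).
- pan_support (a point): Centre of the top of the pan support, a steel disc of diameter 36 mm on a stem in the middle of the chamber, 66 mm above the worktop; axes as analyser. The chamber is a square well 96 to 100 mm across; its floor is 8 mm below this point, the deck 4 mm above it.
- slot_end (a point): Outer end of the slot, at deck height: a straight slot 16 mm wide, as deep as the chamber (12 mm), from the middle of the chamber's -y side along the analyser's -y through the deck and out at the side of the housing, 100 mm from the chamber's centre.
- carrier_grip (a point): On the carrier's upright black grip post, 36 mm above the carrier's underside. The post is 22 mm along the carrier's x and 14 mm along its y, and 52 mm high. The ring's centre lies 122 mm from it along the carrier's +y. Carrier about 70 g. Loaded, the carrier's axes are parallel to the analyser's and the post stands outside the housing, clear of the hood.
- carrier_ring (a point): Centre of the carrier's aluminium ring, at its underside; axes as carrier_grip. Ring 81 mm outside, hole 54 mm, 6 mm high with its lip; the neck to the post is 8 mm wide, 5 mm high. Loaded: straight below pan_support, on the chamber floor (8 mm lower), round the support, neck in the slot (4 mm to spare each side).
- pan_center (a point): Centre of the shallow round aluminium sample pan (72 mm across the rim, 66 mm at the foot, 10 mm high, white filter pad in it, 25 g), 5 mm above its underside. It lies loose on the carrier's ring inside the low lip, with 2 to 4 mm of play, its underside 3 mm above the carrier's. As the carrier is lowered, the support lifts it off; loaded, this point is 5 mm above pan_support.
- big_beaker: Bystander: clear 600 ml beaker, diameter 95 mm, 125 mm tall; origin at the centre of its underside. It and the carrier stand on opposite sides of the analyser, either way round.
- wash_bottle: Bystander: white wash bottle, diameter 62 mm, 194 mm tall; origin at the centre of its underside. It stands behind the beaker or behind the carrier.
- spray_bottle: Bystander: small spray bottle, diameter 42 mm, 132 mm tall; origin at the centre of its underside. On the other side from the wash bottle.
- small_beaker: Bystander: 100 ml beaker, diameter 50 mm (58 mm at the lip), 68 mm tall; origin at the centre of its underside. It stands close beside the carrier's neck and post.

How it is judged:
On the way, in this order (a step that is already met when the one before it is completed fails the run):
1. the hood is raised right back and rests at its open stop (value of joint hood above 1.4 rad), for 0.3 s.
2. with the hood open, the carrier lies flat on the chamber floor and the pan stands on the pan support (horizontal distance between pan_center and pan_support below 0.008 m and z of pan_center in the frame of pan_support between 0.003 and 0.0075 m and angle between pan_center's own z axis and vertical below 0.08 rad and z of carrier_ring in the frame of pan_support below -0.0055 m and angle between carrier_ring's own z axis and vertical below 0.06 rad and value of joint hood above 1.3 rad), for 0.3 s.
At the end, for the whole second after the job is handed in: The hood is fully shut (within 0.025 rad) and at rest; under it the pan stands upright on the pan support, its centre within 8 mm of the support's, and the carrier lies flat on the chamber floor (within 2.5 mm) with its neck in the slot (value of joint hood below 0.025 rad and horizontal distance between pan_center and pan_support below 0.008 m and z of pan_center in the frame of pan_support between 0.003 and 0.0075 m and angle between pan_center's own z axis and vertical below 0.08 rad and z of carrier_ring in the frame of pan_support below -0.0055 m and angle between carrier_ring's own z axis and vertical below 0.06 rad and velocity of joint hood above -0.1 rad/s); the robot touches nothing.
It fails at once if the hood drops or slams onto its shut stop (faster than 1.5 rad/s in the last 0.35 rad) (value of joint hood below 0.35 rad and velocity of joint hood below -1.5 rad/s).
It fails at once if the hood is thrown against its open stop (faster than 1.5 rad/s beyond 1.35 rad) (value of joint hood above 1.35 rad and velocity of joint hood above 1.5 rad/s).
It fails at once if the sample pan is tipped by more than 0.35 rad (angle between pan_center's own z axis and vertical above 0.35 rad).
It fails at once if a beaker or a bottle is shifted by more than 30 mm or tipped (distance of any of big_beaker, small_beaker, wash_bottle, spray_bottle from where it was at the start of the episode above 0.03 m or angle between any of big_beaker, small_beaker, wash_bottle, spray_bottle's own z axis and vertical above 0.25 rad).
It also fails if it takes over 67 s, if anything falls off the work surface, if the arm or the gripper's body presses on something with over 40 N, if the wrist force passes 120 N, or if a joint passes its speed limit or range.

## Robot

A 6-joint arm with a two-finger parallel gripper is mounted at the origin on a cart in front of the work surface, level with it; the furniture and walls round the work are solid. World frame = base frame: x ahead of the robot, y to its left, z up, the work surface at z = 0. Lengths are in m, angles in rad, forces in N, time in s.
With the tool pointing down it reaches from about 0.4 to 0.825 m from the base axis. Payload 7 kg.
Tool frame: the origin (TCP) lies between the finger pads; the fingertips stand 8 mm ahead of it and the grasp point (between the pads) lies 11 mm behind it (arm.finger_overhang is the distance from the TCP to the fingertips, in m); z points along the fingers, y is the line along which they close (so a half turn about z gives the same grasp; the last joint's range is limited). The gripper opens to 88 mm and grips with 3 to 60 N. Pads are 19 mm wide; open, the fingers measure 130 mm over their backs; the gripper's body (78 mm by 193 mm) begins 47 mm behind the grasp point.
Start: joints at [1.548, 0.359, 0.012, 0, -1.224, -0.288], TCP at [0.206, 0.643, 0.235] pointing down, gripper open.
Joint ranges: [-3.07, 3.07], [-1.43, 2.12], [-1.02, 1.25], [-3.03, 1.67], [-3.05, -0], [-3.03, 3.03]. Speed limits (rad/s): [2.39, 2.39, 3.01, 3.14, 3.14, 3.14].

## Interface

Orientations are given as [roll, pitch, yaw] about the fixed x, y, z axes, in that order (R = Rz(yaw) Ry(pitch) Rx(roll)).
In Python, from station import arm gives the robot as it stands.
- The arm moves only by the tool move_arm, never from a script. Its argument "rows" is text: rows parted by semicolons, each of 7 numbers parted by spaces: the turn, a rotation vector about the tool's x, y, z in degrees, then the shift along the tool's x, y, z in m, then the finger opening in m, from 0 to 0.0876. A call has 1 to 8 rows; each row shifts and turns the commanded pose from where the row before left it, along the tool's axes as they then stand; what a row does not reach is not made up. A row lasts 1/8 s, in which the tool goes at most 62.5 mm and 10.7 degrees, less where a joint would pass 70% of its speed; a pose out of reach is approached as far as the arm can. A call is refused whole if a number of a shift passes 0.0625 or a number of a turn 10.7, either way. A call with a gripper value outside its range is refused whole. The fingers move at their own pace and stop on an object; "squeeze" is the grip in N (left out, the last holds). Time passes only in rows, so rows that do not move let the fingers close. It gives the time, the measured TCP pose, the force, the opening and the grip force at its end, in the units of the state.
- arm.get_state(): the state, without advancing time (a new reading comes with each control period).
- arm.grab_frame(name): name is "scene" or "top" or "wrist"; returns (picture, depth): 384x512x3 uint8, blue, green, red; 384x512 float32, m along the optical axis (not along the pixel's ray), 0 where there is no reading.
- arm.camera_model(name): a dict with "mtx" (3x3 intrinsics, pixels), "k1" (the pictures are not rectified: a ray, as slopes to the right and down, at radius r is drawn at 1 + k1 r^2 times it, then the intrinsics apply), "camera_from_world" (4x4, takes a point from world to camera coordinates); the wrist camera has in their place "mount" (4x4, takes a point from camera to tool coordinates, whose origin is the TCP and whose axes are the flange's). Camera axes: x right, y down, z forward; pixel columns grow to the right and rows downward; lengths in m; the calibration is good to about 2 mm. A picture is of the moment at which its call begins: read the wrist's pose just before it. camera_model takes no time and is no camera call.
- arm.job_done(): hands the job in; it is judged then, once.
The state is a dict: "t": time; "q": joint angles; "qd": joint speeds; "joint_efforts": joint torques, N m; "eef_pos": TCP position; "ee_rot": TCP orientation; "force": force on the tool from outside, world axes, zero at the start; "moment": the same for the moment, N m; "width": finger opening in m; "gripper_force": force on a finger pad.
Only numpy, scipy, OpenCV 4.12 (cv2) and the standard library are available. Lean on these libraries where they do the work, as an engineer would, in place of code of your own. Each camera call takes 0.05 s, during which the arm holds its last target. There are 200 camera calls.

## Working session

There is one attempt and no reset: what is moved stays moved. The work goes in short steps, Python scripts to look and compute and a tool call to move; the robot and the scene stay as the last step left them, time stands still between calls to the robot, and variables do not carry over. Pictures are saved under pics/ and viewed, at most 10 in all, crops included, and the job is handed in when it is done.

Besides the shell and the picture viewer there is one more tool, called after "Request:" as name(argument=value, ...), one argument or row to a line, values as JSON. move_arm: Moves the arm, as the interface text tells. Its arguments: {"type":"object","properties":{"rows":{"type":"string"},"squeeze":{"type":"number"}},"required":["rows"]}

```bash
mkdir -p pics; ls
python3 - <<'E'
from station import arm
import cv2,numpy as np
for n in("scene","top"):
    im,d=arm.grab_frame(n); cv2.imwrite(f"pics/{n}0.png",im); np.save(f"pics/{n}0.npy",d)
    m=arm.camera_model(n); print(n,np.round(m["mtx"],1).tolist(),m["k1"],np.round(np.array(m["camera_from_world"]),3).tolist())
print(np.round(arm.camera_model("wrist")["mount"],3).tolist())
s=arm.get_state();print(s["t"],s["eef_pos"],s["ee_rot"],s["width"])
E
```

```text
pics
scene [[389.6, 0.0, 253.0], [0.0, 389.6, 193.3], [0.0, 0.0, 1.0]] -0.08133477442450072 [[0.798, -0.602, 0.005, -0.489], [-0.266, -0.361, -0.894, 0.247], [0.54, 0.712, -0.448, 1.155], [0.0, 0.0, 0.0, 1.0]]
top [[466.5, 0.0, 255.8], [0.0, 466.5, 195.8], [0.0, 0.0, 1.0]] -0.1519615852049075 [[0.009, -1.0, -0.005, -0.022], [-0.974, -0.007, -0.225, 0.577], [0.225, 0.007, -0.974, 1.603], [0.0, 0.0, 0.0, 1.0]]
[[0.0, -0.955, -0.295, 0.081], [1.0, -0.0, 0.001, 0.0], [-0.001, -0.295, 0.955, -0.149], [0.0, 0.0, 0.0, 1.0]]
0.1 [0.20629778 0.64222182 0.23371082] [ 3.14005590e+00 -1.44125182e-04 -3.10850593e-01] 0.0877084040868559
```

View pics/scene0.png

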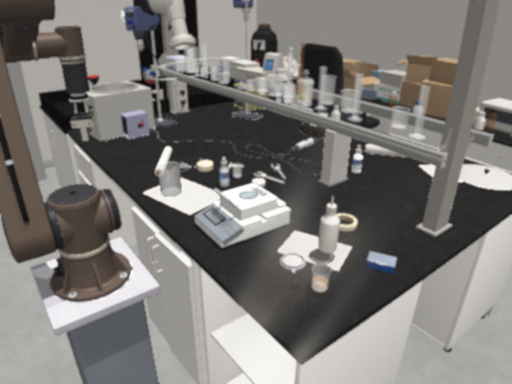

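View pics/top0.png

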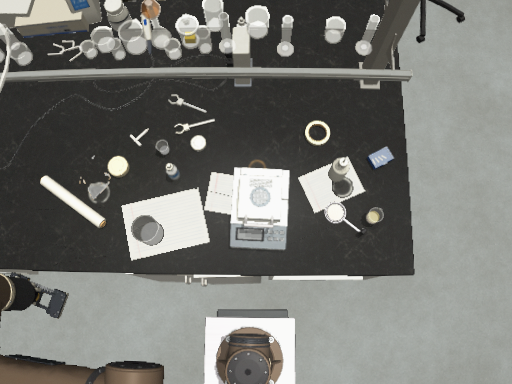

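Top view: analyser about (260,208), with the carrier's pan at (336,212) and its post near (360,232). The small beaker is at (374,215), the wash bottle at (342,175), the big beaker at (147,230) and the spray bottle at (172,170).

```bash
cat > h.py <<'E'
from station import arm
import cv2,numpy as np
from scipy.spatial.transform import Rotation as R
def cam(n,s=None):
    m=arm.camera_model(n); K=np.array(m["mtx"]); k1=m["k1"]
    if n=="wrist":
        T=np.eye(4); T[:3,:3]=R.from_euler("xyz",s["ee_rot"]).as_matrix(); T[:3,3]=s["eef_pos"]
        W=T@np.array(m["mount"])
    else: W=np.linalg.inv(np.array(m["camera_from_world"]))
    return K,np.array([k1,0,0,0.]),W
def rays(c,uv):
    K,k,W=c; p=cv2.undistortPoints(np.array(uv,float).reshape(-1,1,2),K,k)[:,0]
    return W[:3,3],np.c_[p,np.ones(len(p))]@W[:3,:3].T
def onz(c,uv,z):
    o,d=rays(c,uv); return o+d*((z-o[2])/d[:,2])[:,None]
def cloud(c,dep):
    v,u=np.mgrid[:384,:512]; o,d=rays(c,np.c_[u.ravel(),v.ravel()])
    return (o+d*dep.reshape(-1,1)).reshape(384,512,3)
def proj(c,P):
    K,k,W=c; M=np.linalg.inv(W); return cv2.projectPoints(np.array(P,float).reshape(-1,1,3),M[:3,:3],M[:3,3],K,k)[0][:,0]
def grab(name,n="wrist"):
    s=arm.get_state(); im,d=arm.grab_frame(n); cv2.imwrite(f"pics/{name}.png",im)
    np.savez(f"pics/{name}.npz",d=d,p=s["eef_pos"],r=s["ee_rot"]); return cam(n,s),im,d
def load(name,n="wrist"):
    z=np.load(f"pics/{name}.npz"); return cam(n,dict(eef_pos=z["p"],ee_rot=z["r"])),cv2.imread(f"pics/{name}.png"),z["d"]
E
python3 - <<'E'
from h import *
c=cam("top");im=cv2.imread("pics/top0.png");d=np.load("pics/top0.npy");P=cloud(c,d)
for n,u,v in[("pan",336,212),("post",360,233),("sb",374,215),("wash",342,160),("bb",147,230),("spray",172,168),("hood",262,196),("panel",258,238)]:
    print(n,np.round(np.nanmedian(P[v-1:v+2,u-1:u+2].reshape(-1,3),0),3))
cv2.imwrite("pics/topc.png",cv2.resize(im[150:260,200:400],None,fx=4,fy=4,interpolation=cv2.INTER_CUBIC))
# above-table hood
m=(P[...,2]>.1)&(P[...,2]<.16)&(P[...,0]>.4)&(P[...,0]<.8)&(abs(P[...,1])<.25)
q=P[m];print(len(q))
E
```

```text
pan [ 0.532 -0.314  0.007]
post [ 0.449 -0.394  0.036]
sb [ 0.517 -0.45   0.027]
wash [ 0.683 -0.315  0.16 ]
bb [0.459 0.384 0.001]
spray [0.668 0.281 0.108]
hood [ 0.565 -0.039  0.116]
panel [ 0.427 -0.027  0.051]
1972
```

View pics/topc.png

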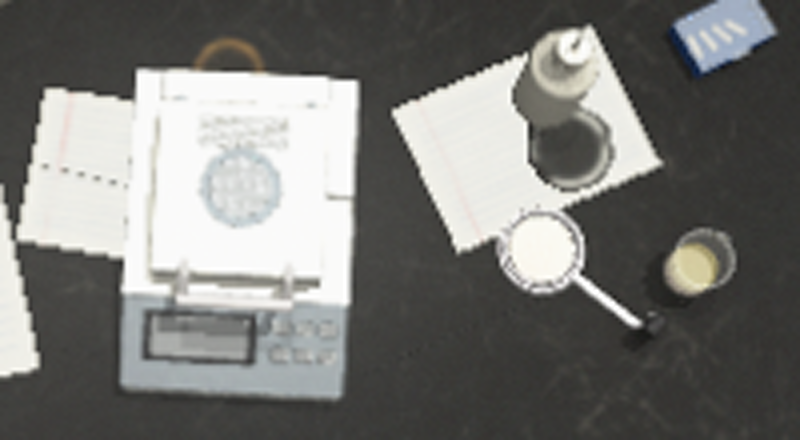

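```bash
cat >> h.py <<'E'
def plan(wps,w,start=None):
    """wps: list of (pos, rpy deg, nrows); prints rows in tool axes"""
    if start is None: s=arm.get_state(); p=np.array(s["eef_pos"]); Q=R.from_euler("xyz",s["ee_rot"])
    else: p=np.array(start[0]); Q=R.from_euler("xyz",start[1],degrees=True)
    out=[]
    for pos,rpy,n in wps:
        T=R.from_euler("xyz",rpy,degrees=True)
        for i in range(n):
            k=n-i; t=(Q.inv()*T).as_rotvec(degrees=True)/k; sh=Q.inv().apply((np.array(pos)-p)/k)
            t=np.round(t,1)+0.; sh=np.round(sh,4)+0.
            out.append(" ".join(f"{x:g}" for x in [*t,*sh,w]))
            assert abs(t).max()<=10.7 and np.linalg.norm(sh)<=.0625,(t,sh)
            p=p+Q.apply(sh); Q=Q*R.from_rotvec(t,degrees=True)
    for i in range(0,len(out),8): print("; ".join(out[i:i+8]))
E
python3 - <<'E'
from h import *
plan([((.43,.28,.30),(180,0,-58),8),((.50,-.06,.32),(180,0,-92),7)],.0876)
print(arm.camera_model("wrist")["mtx"])
E
```

```text
0 0 5 0.0405 0.0346 -0.0082 0.0876; 0 0 5 0.0433 0.0309 -0.0082 0.0876; 0 0 5 0.0459 0.027 -0.0082 0.0876; 0 0 5 0.048 0.0229 -0.0082 0.0876; 0 0 5 0.0499 0.0186 -0.0083 0.0876; 0 0 5.1 0.0513 0.0142 -0.0082 0.0876; 0 0 5 0.0523 0.0096 -0.0083 0.0876; 0.1 -0.1 5.1 0.053 0.0051 -0.0082 0.0876
0 0 4.9 0.0465 0.0172 -0.0029 0.0876; 0 0 4.8 0.0478 0.0132 -0.0029 0.0876; 0 0 4.9 0.0487 0.0092 -0.0029 0.0876; 0 0 4.8 0.0493 0.005 -0.0029 0.0876; 0 0 4.9 0.0496 0.0008 -0.0029 0.0876; 0 0 4.8 0.0495 -0.0034 -0.0029 0.0876; 0 0.1 4.9 0.049 -0.0075 -0.0029 0.0876
[[275.36755274   0.         258.606855  ]
 [  0.         275.36755274 192.0309999 ]
 [  0.           0.           1.        ]]
```

Request:
move_arm(
  rows="0 0 5 0.0405 0.0346 -0.0082 0.0876; 0 0 5 0.0433 0.0309 -0.0082 0.0876; 0 0 5 0.0459 0.027 -0.0082 0.0876; 0 0 5 0.048 0.0229 -0.0082 0.0876; 0 0 5 0.0499 0.0186 -0.0083 0.0876; 0 0 5.1 0.0513 0.0142 -0.0082 0.0876; 0 0 5 0.0523 0.0096 -0.0083 0.0876; 0 0 5.1 0.053 0.0051 -0.0082 0.0876",
)

```text
t: 1.1
eef_pos: [0.4306, 0.2787, 0.3005]
ee_rot: [3.141, 0.0, -1.015]
force: [1.5, 0.8, 0.1]
width: 0.0878
gripper_force: 0.0
```

Request:
move_arm(
  rows="0 0 4.9 0.0465 0.0172 -0.0029 0.0876; 0 0 4.8 0.0478 0.0132 -0.0029 0.0876; 0 0 4.9 0.0487 0.0092 -0.0029 0.0876; 0 0 4.8 0.0493 0.005 -0.0029 0.0876; 0 0 4.9 0.0496 0.0008 -0.0029 0.0876; 0 0 4.8 0.0495 -0.0034 -0.0029 0.0876; 0 0 4.9 0.049 -0.0075 -0.0029 0.0876; 0 0 0 0 0 0 0.0876",
)

```text
t: 2.1
eef_pos: [0.5001, -0.0623, 0.3203]
ee_rot: [3.141, -0.0, -1.611]
force: [-0.9, 0.5, -0.4]
width: 0.0876
gripper_force: 0.0
```

Run:
```python
from h import *
c,im,d=grab("w1"); s=arm.get_state(); print(s["t"],s["eef_pos"],np.degrees(s["ee_rot"]))
cv2.imwrite("pics/w1v.png",cv2.resize(im,(800,600),interpolation=cv2.INTER_CUBIC))
```

```text
2.15 [ 0.49992295 -0.06101787  0.320192  ] [ 1.79947618e+02 -4.59207316e-03 -9.21824784e+01]
```

View pics/w1v.png

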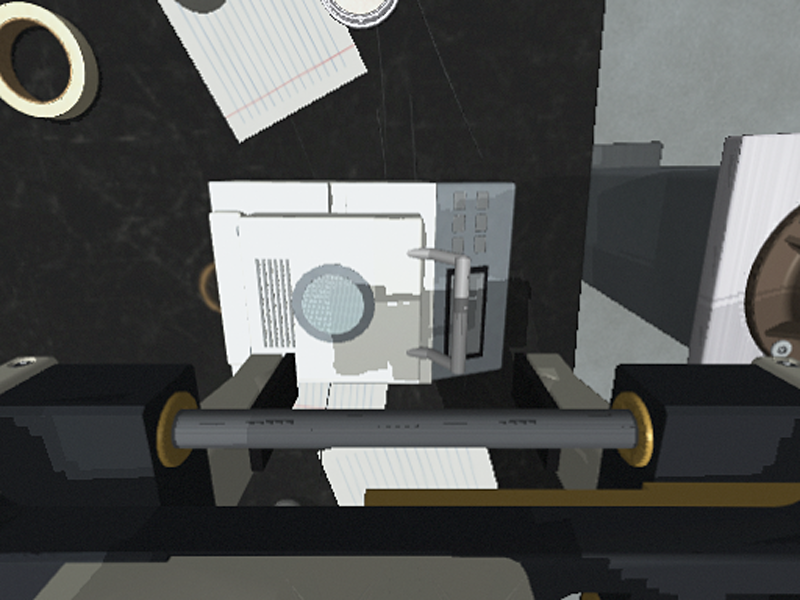

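The wrist view shows the shut hood with its round window at (333,300). The bar runs from about (463,255) to (459,372), in 800-wide pixels. I'll take the bar and hood from depth, and check them against the top camera.

```bash
cat > a.py <<'E'
from h import *
for nm,cn in(("w1","wrist"),("top0","top")):
    if cn=="wrist": c,im,d=load(nm)
    else: c,d=cam("top"),np.load("pics/top0.npy")
    P=cloud(c,d); X,Y,Z=P[...,0],P[...,1],P[...,2]
    ok=(d>0)&(X>.35)&(X<.75)&(abs(Y+.03)<.16)
    b=ok&(Z>.134)&(Z<.165)&(X<.53)
    q=P[b]; q=q[q[:,0]<np.median(q[:,0])+.012]
    print(nm,"bar n",len(q),q.min(0).round(4),q.max(0).round(4),np.median(q,0).round(4))
    a=np.polyfit(q[:,1],q[:,0],1); print(" bar x at y=-.03",np.polyval(a,-.03),"slope",a[0])
    t=ok&(Z>.112)&(Z<.121); q=P[t]; r=cv2.minAreaRect(q[:,:2].astype(np.float32)); print(" hoodtop",r,np.median(q[:,2]))
    t=ok&(Z>.03)&(Z<.125); q=P[t]; print(" housing",cv2.minAreaRect(q[:,:2].astype(np.float32)))
    t=ok&(Z>.066)&(Z<.074); print(" deck z",np.median(P[t][:,2]),t.sum())
E
python3 a.py
```

```text
w1 bar n 817 [ 0.45   -0.0778  0.1341] [0.4708 0.0205 0.1522] [ 0.4583 -0.0338  0.1491]
 bar x at y=-.03 0.4587710294014318 slope 0.03301578071248806
 hoodtop ((0.5566120147705078, -0.03313680738210678), (0.14834333956241608, 0.16414521634578705), 87.4654541015625) 0.11476101510480319
 housing ((0.5358164310455322, -0.03147145360708237), (0.20198708772659302, 0.2840392291545868), 87.46563720703125)
 deck z 0.06845358352875902 3565
top0 bar n 112 [ 0.4509 -0.0734  0.1348] [0.4686 0.0238 0.1577] [ 0.4578 -0.0248  0.1501]
 bar x at y=-.03 0.45829228735143807 slope 0.04308281298670399
 hoodtop ((0.5626075267791748, -0.030273258686065674), (0.14873604476451874, 0.15553608536720276), 87.95418548583984) 0.11616750463551762
 housing ((0.5374728441238403, -0.02949858456850052), (0.20044419169425964, 0.28789737820625305), 87.39923858642578)
 deck z 0.06973628571297352 678
```

Run:
```python
from h import *
c=cam("top");P=cloud(c,np.load("pics/top0.npy"));print(P[70:82:3,[200,260,300]].round(2).reshape(-1,3).tolist())
A=-2.5;plan([((.4587,-.0286,.19),(180,0,-92.5),6),((.4587,-.0286,.138),(180,0,-92.5),3)],.05)
H=np.array([.6434,-.0354,.078]); ax=np.array([np.cos(np.radians(A)),np.sin(np.radians(A)),0])
def bar(q): return H+ax*(-.184*np.cos(q)+.068*np.sin(q))+np.array([0,0,.184*np.sin(q)+.068*np.cos(q)])
o=bar(0); wp=[]
N=32; x=np.arange(1,N+1)/N; qs=1.46*(1-(1-x)**1.3)
qs=1.46*np.interp(np.arange(1,N+1),[0,4,26,N],[0,.09,.9,1])
for q in qs: wp.append((np.array([.4587,-.0286,.138])+bar(q)-o,(180,0,-92.5),1))
print(np.diff(qs).max()*8,bar(1.46)); plan(wp,.0,start=((.4587,-.0286,.138),(180,0,-92.5)))
```

```text
[[0.93, 0.16, 0.34], [0.93, -0.03, 0.34], [0.93, -0.16, 0.34], [0.92, 0.16, 0.34], [0.92, -0.03, 0.33], [0.92, -0.16, 0.34], [0.92, 0.17, 0.32], [0.92, -0.03, 0.32], [0.92, -0.16, 0.33], [1.07, 0.21, -0.0], [1.07, -0.03, -0.0], [1.07, -0.19, 0.0]]
0 0 0.1 -0.0051 0.0071 0.0217 0.05; 0 0 0 -0.0051 0.0071 0.0217 0.05; 0 0 0.1 -0.0051 0.007 0.0217 0.05; 0 0 0 -0.0051 0.0071 0.0217 0.05; 0 0 0.1 -0.0052 0.007 0.0217 0.05; 0.1 0 0 -0.0051 0.0071 0.0217 0.05; 0 0 0 0 0 0.0173 0.05; 0 0 0 0 0 0.0174 0.05
0 0 0 0 0 0.0173 0.05
0.4300363636363649 [ 0.69059325 -0.0374605   0.26839052]
0 0 0 0 -0.0023 -0.006 0; 0 0 0 0 -0.0026 -0.0059 0; 0 0 0 0 -0.0027 -0.0059 0; 0 0 0 0 -0.0029 -0.0057 0; 0 0 0 0 -0.0052 -0.0092 0; 0 0 0 0 -0.0056 -0.0089 0; 0 0 0 0 -0.0061 -0.0086 0; 0 0 0 0 -0.0066 -0.0082 0
0 0 0 0 -0.007 -0.0079 0; 0 0 0 0 -0.0075 -0.0075 0; 0 0 0 0 -0.0078 -0.0071 0; 0 0 0 0 -0.0081 -0.0066 0; 0 0 0 0 -0.0086 -0.0062 0; 0 0 0 0 -0.0088 -0.0058 0; 0 0 0 0 -0.0092 -0.0052 0; 0 0 0 0 -0.0094 -0.0048 0
0 0 0 0 -0.0096 -0.0042 0; 0 0 0 0 -0.0099 -0.0037 0; 0 0 0 0 -0.0101 -0.0032 0; 0 0 0 0 -0.0102 -0.0026 0; 0 0 0 0 -0.0103 -0.0021 0; 0 0 0 0 -0.0104 -0.0015 0; 0 0 0 0 -0.0105 -0.001 0; 0 0 0 0 -0.0106 -0.0004 0
0 0 0 0 -0.0105 0.0002 0; 0 0 0 0 -0.0105 0.0008 0; 0 0 0 0 -0.0048 0.0005 0; 0 0 0 0 -0.0047 0.0006 0; 0 0 0 0 -0.0047 0.0008 0; 0 0 0 0 -0.0047 0.0008 0; 0 0 0 0 -0.0047 0.001 0; 0 0 0 0 -0.0046 0.0011 0
```

Request:
move_arm(
  rows="0 0 0.1 -0.0051 0.0071 0.0217 0.05; 0 0 0 -0.0051 0.0071 0.0217 0.05; 0 0 0.1 -0.0051 0.007 0.0217 0.05; 0 0 0 -0.0051 0.0071 0.0217 0.05; 0 0 0.1 -0.0052 0.007 0.0217 0.05; 0 0 0 -0.0051 0.0071 0.0217 0.05; 0 0 0 0 0 0 0.05",
)

```text
t: 3.02
eef_pos: [0.4574, -0.0266, 0.1893]
ee_rot: [3.139, -0.001, -1.609]
force: [0.4, -0.3, -0.2]
width: 0.0502
gripper_force: 0.0
```

Request:
move_arm(
  rows="0 0 0 0 0 0.0174 0.05; 0 0 0 0 0 0.0174 0.05; 0 0 0 0 0 0.0173 0.05; 0 0 0 0 0 0 0; 0 0 0 0 0 0 0; 0 0 0 0 0 0 0; 0 0 0 0 0 0 0",
  squeeze=10,
)

```text
t: 3.9
eef_pos: [0.4591, -0.0273, 0.1389]
ee_rot: [-3.141, 0.0, -1.611]
force: [-8.8, 1.7, 5.1]
width: 0.0156
gripper_force: 5.2
```

Request:
move_arm(
  rows="0 0 0 0 0 0 0; 0 0 0 0 0 0 0",
)

```text
t: 4.15
eef_pos: [0.4571, -0.0275, 0.1384]
ee_rot: [3.139, -0.0, -1.612]
force: [-8.1, 2.4, 7.4]
width: 0.0113
gripper_force: 10.0
```

Request:
move_arm(
  rows="0 0 0 0 -0.0023 -0.006 0; 0 0 0 0 -0.0026 -0.0059 0; 0 0 0 0 -0.0027 -0.0059 0; 0 0 0 0 -0.0029 -0.0057 0; 0 0 0 0 -0.0052 -0.0092 0; 0 0 0 0 -0.0056 -0.0089 0; 0 0 0 0 -0.0061 -0.0086 0; 0 0 0 0 -0.0066 -0.0082 0",
)

```text
t: 5.15
eef_pos: [0.4892, -0.029, 0.1964]
ee_rot: [3.135, -0.0, -1.612]
force: [-13.8, 3.5, 9.0]
width: 0.0113
gripper_force: 10.0
```

Request:
move_arm(
  rows="0 0 0 0 -0.005 -0.0089 0; 0 0 0 0 -0.0065 -0.0085 0; 0 0 0 0 -0.0078 -0.0071 0; 0 0 0 0 -0.0081 -0.0066 0; 0 0 0 0 -0.0086 -0.0062 0; 0 0 0 0 -0.0088 -0.0058 0; 0 0 0 0 -0.0092 -0.0052 0; 0 0 0 0 -0.0094 -0.0048 0",
)

```text
t: 6.15
eef_pos: [0.557, -0.0315, 0.2505]
ee_rot: [-3.141, -0.0, -1.611]
force: [-2.7, -2.9, 2.3]
width: 0.0116
gripper_force: 10.0
```

Request:
move_arm(
  rows="0 0 0 0 -0.0096 -0.0042 0; 0 0 0 0 -0.0099 -0.0037 0; 0 0 0 0 -0.0101 -0.0032 0; 0 0 0 0 -0.0102 -0.0026 0; 0 0 0 0 -0.0103 -0.0021 0; 0 0 0 0 -0.0104 -0.0015 0; 0 0 0 0 -0.0105 -0.001 0; 0 0 0 0 -0.0106 -0.0004 0",
)

```text
t: 7.15
eef_pos: [0.6386, -0.0344, 0.2685]
ee_rot: [-3.141, 0.0, -1.611]
force: [-0.0, -3.0, 0.7]
width: 0.0115
gripper_force: 10.0
```

Request:
move_arm(
  rows="0 0 0 0 -0.0105 0.0002 0; 0 0 0 0 -0.0105 0.0008 0; 0 0 0 0 -0.0048 0.0005 0; 0 0 0 0 -0.0047 0.0006 0; 0 0 0 0 -0.0047 0.0008 0; 0 0 0 0 -0.0047 0.0008 0; 0 0 0 0 -0.0047 0.001 0; 0 0 0 0 -0.0046 0.0011 0",
)

```text
t: 8.15
eef_pos: [0.6872, -0.0365, 0.2627]
ee_rot: [-3.142, 0.0, -1.611]
force: [-0.8, -0.6, 0.1]
width: 0.0118
gripper_force: 10.0
```

Request:
move_arm(
  rows="0 0 0 0 -0.002 0.0004 0; 0 0 0 0 0 0 0; 0 0 0 0 0 0 0.03; 0 0 0 0 0 0 0.045; 0 0 0 0 0 0 0.045; 0 0 0 0 0 -0.02 0.045; 0 0 0 0 0 -0.03 0.045; 0 0 0 0 0 -0.03 0.045",
)

```text
t: 9.15
eef_pos: [0.6888, -0.0366, 0.3432]
ee_rot: [3.141, -0.0, -1.611]
force: [0.8, 0.2, 0.8]
width: 0.0446
gripper_force: 0.0
```

Run:
```python
from h import *
grab("top1","top")
print(arm.get_state()["eef_pos"],np.degrees(arm.get_state()["ee_rot"]))
plan([((.52,-.15,.34),(180,0,-80),6),((.47,-.30,.30),(180,0,-50),5)],.07)
```

```text
[ 0.6900738  -0.03703093  0.34825317] [-1.79654028e+02 -2.15738209e-02 -9.22887930e+01]
-0.1 0 -2 0.0199 0.0276 0.0012 0.07; 0 0 -2.1 0.019 0.0283 0.0013 0.07; -0.1 0 -2 0.0179 0.0289 0.0013 0.07; 0 0 -2.1 0.0169 0.0295 0.0013 0.07; -0.1 0 -2 0.0158 0.0301 0.0013 0.07; 0 -0.1 -2.1 0.0148 0.0307 0.0013 0.07; 0 0 -6 0.0278 0.0151 0.008 0.07; 0 0 -6 0.0261 0.0179 0.008 0.07
0 0 -6 0.0241 0.0205 0.008 0.07; 0 0 -6 0.0218 0.0229 0.0079 0.07; -0.1 0 -6 0.0192 0.0251 0.008 0.07
```

Request:
move_arm(
  rows="0 0 -2 0.0199 0.0276 0.0012 0.07; 0 0 -2.1 0.019 0.0283 0.0013 0.07; 0 0 -2 0.0179 0.0289 0.0013 0.07; 0 0 -2.1 0.0169 0.0295 0.0013 0.07; 0 0 -2 0.0158 0.0301 0.0013 0.07; 0 0 -2.1 0.0148 0.0307 0.0013 0.07; 0 0 0 0 0 0 0.07",
)

```text
t: 10.07
eef_pos: [0.5173, -0.1504, 0.3355]
ee_rot: [-3.14, -0.0, -1.397]
force: [0.2, -0.2, -0.4]
width: 0.0698
gripper_force: 0.0
```

Run:
```python
from h import *
s=arm.get_state();print(s["t"],s["eef_pos"])
c,im,d=grab("w2")
cv2.imwrite("pics/w2v.png",cv2.resize(im,(800,600),interpolation=cv2.INTER_CUBIC))
```

```text
10.075 [ 0.51727865 -0.15043747  0.33553226]
```

View pics/w2v.png

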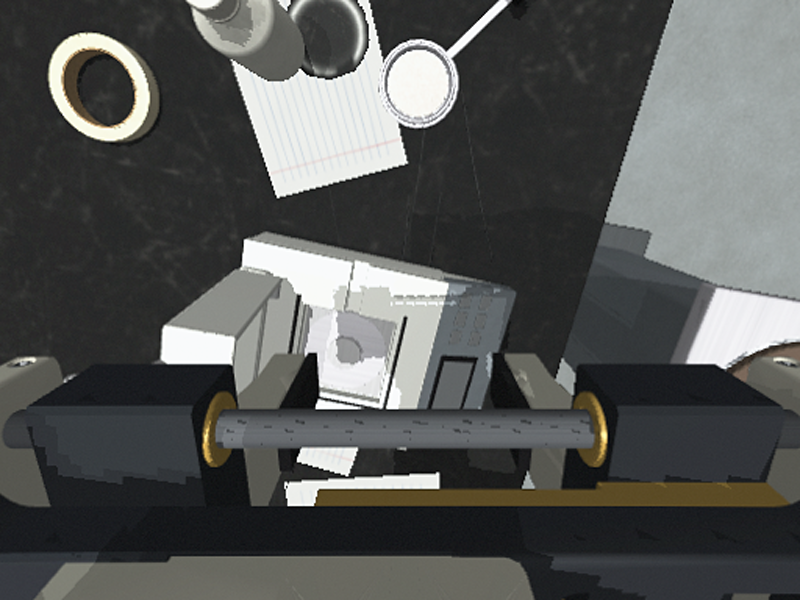

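Request:
move_arm(
  rows="0 0 -6 0.0278 0.0151 0.008 0.07; 0 0 -6 0.0261 0.0179 0.008 0.07; 0 0 -6 0.0241 0.0205 0.008 0.07; 0 0 -6 0.0218 0.0229 0.0079 0.07; 0 0 -6 0.0192 0.0251 0.008 0.07; 0 0 0 0 0 0 0.07",
)

```text
t: 10.88
eef_pos: [0.4686, -0.3006, 0.2936]
ee_rot: [3.14, 0.002, -0.874]
force: [0.2, -0.4, 0.2]
width: 0.0702
gripper_force: 0.0
```

Run:
```python
from h import *
s=arm.get_state();print(s["t"],s["eef_pos"],np.degrees(s["ee_rot"]))
c,im,d=grab("w3")
cv2.imwrite("pics/w3v.png",cv2.resize(im,(800,600),interpolation=cv2.INTER_CUBIC))
```

```text
10.875 [ 0.46855409 -0.3005687   0.29357543] [ 1.79937077e+02  8.84862157e-02 -5.00870597e+01]
```

View pics/w3v.png

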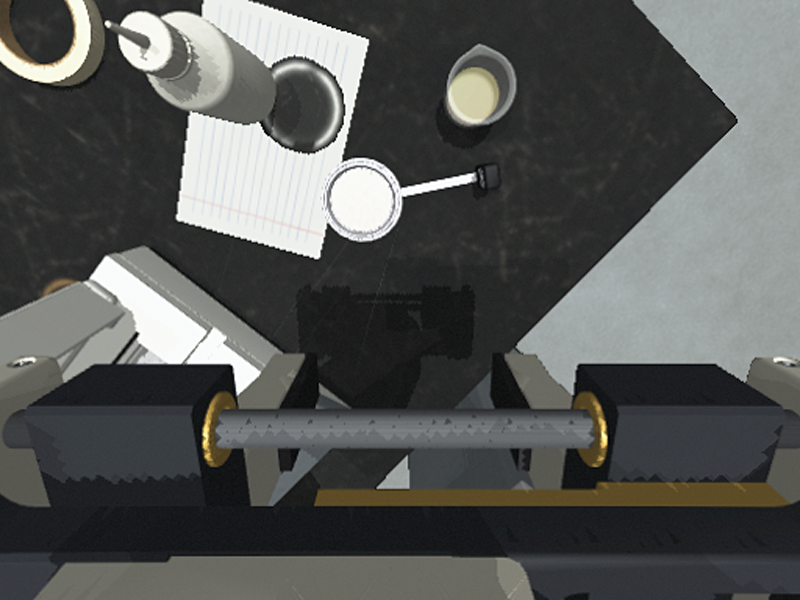

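The hood rests open. In w2, the pan support is at (348,348) and the slot runs at about (352,262) to (348,300). In w3, the pan is at (362,199) and the post top at (487,176). The small beaker at (480,90) stays beside the neck.

```bash
cat > b.py <<'E'
from h import *
S=512/800
# carrier
for nm,uvp,uvr in(("w3",(487,176),(362,199)),("w2",None,(420,83))):
    c,im,d=load(nm); P=cloud(c,d)
    u,v=(np.array(uvr)*S); roi=np.zeros(d.shape,bool); yy,xx=np.mgrid[:384,:512]; roi=np.hypot(xx-u,yy-v)<34
    g=cv2.cvtColor(im,cv2.COLOR_BGR2GRAY); hsv=cv2.cvtColor(im,cv2.COLOR_BGR2HSV)
    m=roi&(d>0)&(P[...,2]>.0035)&(P[...,2]<.02)
    print(nm,"ring pts",m.sum(), "minEnc",cv2.minEnclosingCircle(P[m][:,:2].astype(np.float32)) , "medz",np.median(P[m][:,2]))
    # bright disc of filter pad
    w=((g>235)&(np.hypot(xx-u,yy-v)<24)).astype(np.uint8); cs=max(cv2.findContours(w,0,1)[0],key=cv2.contourArea); e=cv2.fitEllipse(cs); print(" pad ellipse",e," world z=.008",onz(c,[e[0]],.008).round(4))
    if uvp:
        u,v=np.array(uvp)*S; m=(np.hypot(xx-u,yy-v)<16)&(P[...,2]>.03)&(P[...,2]<.07); q=P[m]
        print(" post",m.sum(),q[:,2].max(),cv2.minAreaRect(q[q[:,2]>.047][:,:2].astype(np.float32)),q.mean(0).round(4))
        m=(np.hypot(xx-480*S,yy-90*S)<40)&(P[...,2]>.058)&(P[...,2]<.075);print(" sbk",m.sum(),cv2.minEnclosingCircle(P[m][:,:2].astype(np.float32)))
# same from top
c=cam("top");d=np.load("pics/top0.npy");P=cloud(c,d)
m=(P[...,2]>.03)&(P[...,2]<.07)&(np.hypot(P[...,0]-.45,P[...,1]+.394)<.03);q=P[m];print("top post",m.sum(),q.mean(0),q[:,2].max())
# chamber
c,im,d=load("w2");P=cloud(c,d)
cv2.imwrite("pics/ch.png",cv2.resize(im[140:260,140:340],None,fx=4,fy=4,interpolation=cv2.INTER_CUBIC))
C=np.array([.5655,-.032]); r=np.hypot(P[...,0]-C[0],P[...,1]-C[1])
for lo,hi in((.050,.0625),(.0625,.068),(.068,.075)):
    m=(r<.09)&(P[...,2]>lo)&(P[...,2]<hi);q=P[m];print(lo,m.sum(),q.mean(0).round(4),np.percentile(q,[2,98],0).round(4).tolist())
# support from image
print("support at z.066",onz(c,[(348*S,348*S)],.066).round(4))
E
python3 b.py
```

```text
w3 ring pts 2014 minEnc ((0.5277208685874939, -0.3161975145339966), 0.047057896852493286) medz 0.005406462497746206
 pad ellipse ((230.90322875976562, 127.68502044677734), (37.95144271850586, 39.38280487060547), 137.6712188720703)  world z=.008 [[ 0.5328 -0.312   0.008 ]]
 post 198 0.05248534586689979 ((0.4567255675792694, -0.4064536690711975), (0.013780027627944946, 0.02183794602751732), 52.57994079589844) [ 0.4578 -0.4057  0.048 ]
 sbk 611 ((0.5138533115386963, -0.44863390922546387), 0.028691312298178673)
w2 ring pts 2019 minEnc ((0.5290568470954895, -0.31664103269577026), 0.04570699483156204) medz 0.005363191391968225
 pad ellipse ((267.085693359375, 52.777870178222656), (37.863399505615234, 41.71780776977539), 4.760753154754639)  world z=.008 [[ 0.5322 -0.312   0.008 ]]
top post 32 [ 0.45470319 -0.40191249  0.04758558] 0.056621489920667845
0.05 2605 [ 0.5586 -0.0409  0.0575] [[0.5162, -0.1132, 0.0555], [0.6082, 0.0161, 0.0603]]
0.0625 1338 [ 0.5624 -0.0463  0.0666] [[0.4832, -0.1146, 0.0632], [0.6436, 0.0248, 0.068]]
0.068 2804 [ 0.5574 -0.0566  0.0689] [[0.481, -0.1153, 0.068], [0.6456, 0.0263, 0.0705]]
support at z.066 [[ 0.558  -0.0407  0.066 ]]
```

View pics/ch.png

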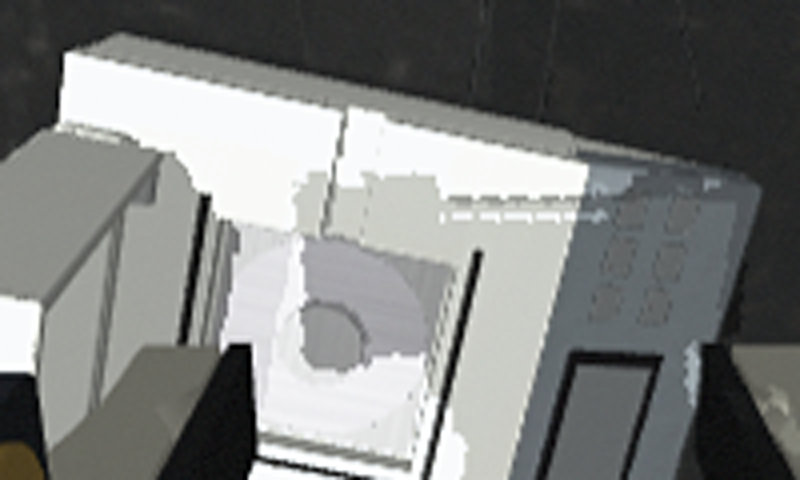

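```bash
cat > c.py <<'E'
from h import *
a=np.radians(-2.5); ex=np.array([np.cos(a),np.sin(a)]);ey=np.array([-ex[1],ex[0]]);C=np.array([.5655,-.032])
for nm,cn in(("w2","wrist"),("top1","top"),("w3","wrist")):
    c,im,d=load(nm,cn); P=cloud(c,d)
    L=(P[...,:2]-C); x=L@ex*1000; y=L@ey*1000; z=P[...,2]*1000
    print(nm)
    h=(z>30)&(z<73)&(x>-190)&(x<130)&(y>-115)&(y<115)
    print(" y edge -y side", [np.percentile(y[h&(abs(x-q)<5)],1).round(1) for q in(-60,-30,0,30)], " front x",[np.percentile(x[h&(abs(y-q)<5)],1).round(1) for q in(-80,-60,-40)])
    f=(z>52)&(z<62.5)&(abs(x)<60)&(abs(y)<60)
    print(" floor x",np.percentile(x[f],[1,99]).round(1),"y",np.percentile(y[f],[1,99]).round(1),f.sum())
    s=(z<64)&(z>50)&(y>-95)&(y<-55)&(abs(x)<25); print(" slot x",np.percentile(x[s],[3,97]).round(1) if s.any() else 0,s.sum())
    s=(z<67.8)&(z>63)&(np.hypot(x,y)<30); print(" disc",s.sum(),np.percentile(x[s],[3,50,97]).round(1) if s.any() else 0,np.percentile(y[s],[3,50,97]).round(1) if s.any() else 0,np.median(z[s]))
E
python3 c.py
```

```text
w2
 y edge -y side [np.float64(-100.5), np.float64(-100.4), np.float64(-100.5), np.float64(-100.6)]  front x [np.float64(-167.7), np.float64(-168.3), np.float64(-168.3)]
 floor x [-50.3  44.8] y [-55.5  47.9] 2424
 slot x [-10.2   5.1] 241
 disc 323 [-18.   -3.1  12.6] [-16.2  -1.   14.6] 64.4836156815114
top1
 y edge -y side [np.float64(-92.3), np.float64(-96.7), np.float64(-97.8), np.float64(-95.9)]  front x [np.float64(-169.0), np.float64(-169.5), np.float64(-170.3)]
 floor x [-46.3  47.9] y [-53.8  48.7] 524
 slot x [-5.8 24. ] 51
 disc 53 [-18.5   1.4  22.2] [-23.4   1.8  22.7] 65.44904209967628
w3
 y edge -y side [np.float64(-101.3), np.float64(-101.4), np.float64(-101.2), np.float64(-101.4)]  front x [np.float64(-53.3), np.float64(-167.1), np.float64(-170.6)]
 floor x [-2.8 45.1] y [-59.4 -17.5] 191
 slot x [-9.8  5. ] 241
 disc 0 0 0 nan
  return _methods._mean(a, axis=axis, dtype=dtype,
  ret = ret.dtype.type(ret / rcount)
```

Run:
```python
from h import *
plan([((.457,-.406,.13),(180,0,-38.5),6),((.457,-.406,.028),(180,0,-38.5),5)],.05)
```

```text
0 0 -1.9 0.0123 0.0128 0.0273 0.05; 0 0 -1.9 0.0119 0.0133 0.0274 0.05; 0 0 -2 0.0114 0.0136 0.0273 0.05; 0 0 -1.9 0.011 0.014 0.0274 0.05; 0 0 -2 0.0105 0.0144 0.0273 0.05; 0 0.1 -1.9 0.01 0.0148 0.0274 0.05; 0 0 0 0 0 0.0204 0.05; 0 0 0 0 0 0.0204 0.05
0 0 0 0 0 0.0204 0.05; 0 0 0 -0.0001 0 0.0204 0.05; 0 0 0 0 -0.0001 0.0204 0.05
```

Request:
move_arm(
  rows="0 0 -1.9 0.0123 0.0128 0.0273 0.05; 0 0 -1.9 0.0119 0.0133 0.0274 0.05; 0 0 -2 0.0114 0.0136 0.0273 0.05; 0 0 -1.9 0.011 0.014 0.0274 0.05; 0 0 -2 0.0105 0.0144 0.0273 0.05; 0 0 -1.9 0.01 0.0148 0.0274 0.05; 0 0 0 0 0 0 0.05",
)

```text
t: 11.8
eef_pos: [0.4568, -0.4051, 0.1283]
ee_rot: [3.141, 0.004, -0.672]
force: [0.4, 0.1, -0.8]
width: 0.0499
gripper_force: 0.0
```

Run:
```python
from h import *
arm.grab_frame("wrist")
s=arm.get_state();print(s["t"],s["eef_pos"],np.degrees(s["ee_rot"]),s["width"])
c,im,d=grab("w4");P=cloud(c,d)
m=(P[...,2]>.045)&(P[...,2]<.06)&(np.hypot(P[...,0]-.457,P[...,1]+.406)<.025);q=P[m]
print(m.sum(),cv2.minAreaRect(q[:,:2].astype(np.float32)) if m.any() else 0,np.median(q[:,2]))
yy,xx=np.mgrid[:384,:512]
m=(P[...,2]>.0035)&(P[...,2]<.02)&(np.hypot(P[...,0]-.533,P[...,1]+.311)<.06);q=P[m]
print("ring",m.sum(),q.mean(0),q.min(0),q.max(0))
```

```text
11.85 [ 0.45756638 -0.40522911  0.12990884] [ 1.79969169e+02  9.85574871e-02 -3.84754074e+01] 0.04984775463713999
352 ((0.4562424123287201, -0.406345397233963), (0.012509549967944622, 0.021228600293397903), 51.30630874633789) 0.0501234131680498
ring 4107 [ 0.53253434 -0.31119712  0.00605668] [ 0.49207743 -0.35793607  0.00350069] [ 0.5722454  -0.27395833  0.01322403]
```

Request:
move_arm(
  rows="0 0 0 0 0 0.02 0.05; 0 0 0 0 0 0.02 0.05; 0 0 0 0 0 0.02 0.05; 0 0 0 0 0 0.02 0.05; 0 0 0 0 0 0.022 0.05; 0 0 0 0 0 0 0.024; 0 0 0 0 0 0 0.018; 0 0 0 0 0 0 0.01",
  squeeze=25,
)

```text
t: 12.9
eef_pos: [0.4582, -0.406, 0.0302]
ee_rot: [-3.141, -0.002, -0.67]
force: [0.3, -0.4, 0.9]
width: 0.0255
gripper_force: 0.0
```

Request:
move_arm(
  rows="0 0 0 0 0 0 0.005; 0 0 0 0 0 0 0.005; 0 0 0 0 0 0 0.005; 0 0 0 0 0 0 0.005",
)

```text
t: 13.4
eef_pos: [0.4576, -0.4059, 0.0295]
ee_rot: [-3.142, -0.001, -0.67]
force: [-0.5, 1.5, 5.6]
width: 0.0139
gripper_force: 25.0
```

Request:
move_arm(
  rows="0 0 0 0 0 -0.003 0.005; 0 0 0 0 0 -0.008 0.005; 0 0 0 0 0 -0.015 0.005; 0 0 0 0 0 -0.02 0.005; 0 0 0 0 0 -0.02 0.005; 0 0 0 0 0 -0.018 0.005; 0 0 0 0 0 -0.01 0.005; 0 0 0 0 0 -0.004 0.005",
)

```text
t: 14.4
eef_pos: [0.4573, -0.4058, 0.1276]
ee_rot: [-3.141, -0.001, -0.67]
force: [-0.2, -0.5, -1.9]
width: 0.0135
gripper_force: 25.0
```

Run:
```python
from h import *
arm.grab_frame("wrist")
s=arm.get_state();print(s["t"],s["eef_pos"],np.degrees(s["ee_rot"]),s["width"],s["force"])
c,im,d=grab("w5");P=cloud(c,d)
T=R.from_euler("xyz",s["ee_rot"]); q=T.inv().apply((P-np.array(s["eef_pos"])).reshape(-1,3)).reshape(P.shape)
m=(abs(q[...,0])<.06)&(q[...,1]>-.19)&(q[...,1]<-.06)&(q[...,2]<.05)&(q[...,2]>-.02)&(d>0)
for sgn in(-1,1):
    m=(abs(q[...,0])<.06)&(abs(sgn*q[...,1]-.122)<.06)&(q[...,2]<.05)&(q[...,2]>.01)&(d>0)
    print(sgn,m.sum(), (q[m].mean(0).round(4),np.percentile(q[m],[1,99],0).round(4)) if m.any() else 0)
cv2.imwrite("pics/w5v.png",im)
grab("top2","top")
plan([((.50,-.35,.13),(180,0,-30),5),((.547,-.21,.13),(180,0,-6),8),((.5576,-.1546,.13),(180,0,-2.5),4)],.005)
```

```text
14.45 [ 0.45728547 -0.40581179  0.12754867] [-1.79988758e+02 -5.04002163e-02 -3.84106242e+01] 0.0136955277907014 [ 0.42121483  0.45885241 -0.48577224]
-1 8579 (array([ 0.0081, -0.1184,  0.0244]), array([[-0.0233, -0.1539,  0.0177],
       [ 0.0384, -0.0688,  0.0292]]))
1 0 0
0 0 -1.7 -0.0002 -0.0141 -0.0007 0.005; 0 0 -1.7 0.0003 -0.014 -0.0007 0.005; 0 0 -1.7 0.0007 -0.014 -0.0007 0.005; 0 0 -1.7 0.0011 -0.014 -0.0008 0.005; 0 0 -1.6 0.0015 -0.014 -0.0007 0.005; 0 0 -3 -0.0037 -0.0181 0 0.005; 0 0 -3 -0.0027 -0.0183 0 0.005; 0 0 -3 -0.0018 -0.0184 0 0.005
0 0 -3 -0.0008 -0.0184 0 0.005; 0 0 -3 0.0002 -0.0185 0 0.005; 0 0 -3 0.0011 -0.0184 0 0.005; 0 0 -3 0.0021 -0.0183 0 0.005; 0 0 -3 0.0031 -0.0182 0 0.005; 0 0 -0.9 0.0012 -0.0141 0 0.005; 0 0 -0.9 0.0014 -0.014 0 0.005; 0 0 -0.9 0.0016 -0.014 0 0.005
0 0 -0.8 0.0019 -0.014 0 0.005
```

View pics/w5v.png

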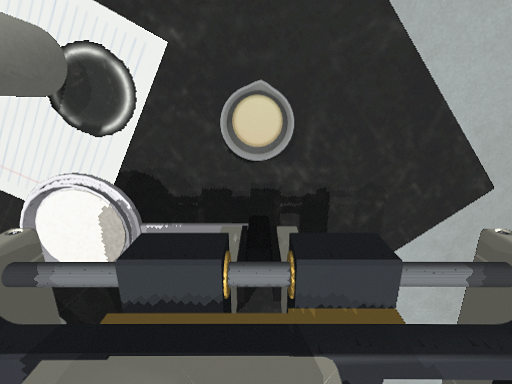

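```bash
cat > ring.py <<'E'
from h import *
from scipy.optimize import least_squares
def ring(nm,z0=.0285,dbg=True):
    c,im,d=load(nm); z=np.load(f"pics/{nm}.npz"); T=R.from_euler("xyz",z["r"])
    q=T.inv().apply((cloud(c,d)-z["p"]).reshape(-1,3)).reshape(384,512,3)
    m=(abs(q[...,0])<.06)&(abs(q[...,1]+.122)<.06)&(q[...,2]<.04)&(q[...,2]>.01)&(d>0)
    m[:,:]&=(q[...,1]<-.085)
    a=q[m]; h=cv2.convexHull(a[:,:2].astype(np.float32))[:,0]
    # dense boundary: extreme radius per angle about centre guess
    f0=np.array([0,-.122]); an=np.arctan2(a[:,1]-f0[1],a[:,0]-f0[0]); rr=np.hypot(*(a[:,:2]-f0).T)
    B=[]
    for t in np.radians(np.arange(-100,60,4)):
        k=abs(an-t)<np.radians(2)
        if k.sum()>5: i=np.where(k)[0]; j=i[np.argsort(rr[i])[-3]]; B.append(a[j])
    B=np.array(B); B=B[np.hypot(*(B[:,:2]-f0).T)>.034]
    s=least_squares(lambda p:np.hypot(B[:,0]-p[0],B[:,1]-p[1])-.0405,f0,loss="soft_l1",f_scale=.001)
    print("ring centre tool",s.x.round(4),"n",len(B),"rms",np.sqrt(np.mean(s.fun**2)).round(4),"z",np.median(B[:,2]).round(4))
    k=rr<.027; A=np.c_[a[k][:,:2],np.ones(k.sum())]; co=np.linalg.lstsq(A,a[k][:,2],rcond=None)[0]; print("pad plane slope x,y",co[:2].round(3),"z at ring c",(co@[*s.x,1]).round(4),k.sum())
    return s.x
if __name__=="__main__":
    import sys; ring(sys.argv[1])
E
python3 ring.py w5
```

```text
ring centre tool [-0.0013 -0.1206] n 35 rms 0.0015 z 0.0258
pad plane slope x,y [-0.001 -0.002] z at ring c 0.0243 4399
```

Request:
move_arm(
  rows="0 0 -0.8 -0.0001 -0.0065 -0.0005 0.005; 0 0 -1.7 0.0003 -0.012 -0.0007 0.005; 0 0 -1.7 0.0005 -0.014 -0.0007 0.005; 0 0 -1.7 0.0009 -0.014 -0.0008 0.005; 0 0 -1.7 0.0013 -0.014 -0.0007 0.005; 0 0 -2.4 -0.003 -0.0175 0 0.005; 0 0 -3 -0.0027 -0.0183 0 0.005; 0 0 -3 -0.0018 -0.0184 0 0.005",
)

```text
t: 15.55
eef_pos: [0.5138, -0.3053, 0.1301]
ee_rot: [-3.142, -0.0, -0.387]
force: [0.8, 0.3, -1.0]
width: 0.0138
gripper_force: 25.0
```

Run:
```python
from h import *
s=arm.get_state();print(s["t"],s["eef_pos"],np.degrees(s["ee_rot"]),s["force"])
plan([((.547,-.23,.13),(180,0,-6),7),((.555,-.19,.13),(180,0,-2.5),5)],.005)
```

```text
15.55 [ 0.51382642 -0.30534973  0.13010039] [-1.79997290e+02 -2.95858194e-04 -2.21907376e+01] [ 0.81347098  0.27693499 -1.02470499]
0 0 -2.3 0.0003 -0.0118 0 0.005; 0 0 -2.3 0.0008 -0.0117 0 0.005; 0 0 -2.3 0.0013 -0.0117 0 0.005; 0 0 -2.3 0.0017 -0.0116 0 0.005; 0 0 -2.3 0.0022 -0.0116 0 0.005; 0 0 -2.3 0.0027 -0.0114 0.0001 0.005; 0 0 -2.4 0.0031 -0.0114 0 0.005; 0 0 -0.7 0.0008 -0.0081 0 0.005
0 0 -0.7 0.0008 -0.0081 0 0.005; 0 0 -0.7 0.001 -0.0081 0 0.005; 0 0 -0.7 0.001 -0.0081 0 0.005; 0 0 -0.7 0.0012 -0.0081 0 0.005
```

Request:
move_arm(
  rows="0 0 -2.3 0.0003 -0.0118 0 0.005; 0 0 -2.3 0.0008 -0.0117 0 0.005; 0 0 -2.3 0.0013 -0.0117 0 0.005; 0 0 -2.3 0.0017 -0.0116 0 0.005; 0 0 -2.3 0.0022 -0.0116 0 0.005; 0 0 -2.3 0.0027 -0.0114 0 0.005; 0 0 -2.4 0.0031 -0.0114 0 0.005; 0 0 -0.7 0.0008 -0.0081 0 0.005",
)

```text
t: 16.55
eef_pos: [0.549, -0.2227, 0.13]
ee_rot: [-3.142, -0.0, -0.094]
force: [-0.5, -0.2, -0.6]
width: 0.0139
gripper_force: 25.0
```

Request:
move_arm(
  rows="0 0 -0.7 0.0008 -0.0081 0 0.005; 0 0 -0.7 0.001 -0.0081 0 0.005; 0 0 -0.7 0.001 -0.0081 0 0.005; 0 0 -0.7 0.0012 -0.0081 0 0.005; 0 0 0 0 0 0 0.005; 0 0 0 0 0 0 0.005",
)

```text
t: 17.3
eef_pos: [0.5551, -0.1915, 0.1301]
ee_rot: [3.142, 0.0, -0.047]
force: [0.5, -0.9, -1.8]
width: 0.0139
gripper_force: 25.0
```

```bash
python3 - <<'E'
from h import *
s=arm.get_state();print(s["t"],s["eef_pos"],np.degrees(s["ee_rot"]),s["force"])
c,im,d=grab("w6"); grab("top3","top")
a=np.radians(-2.5); ex=np.array([np.cos(a),np.sin(a)]);ey=np.array([-ex[1],ex[0]]);C=np.array([.5629,-.0327])
P=cloud(c,d);L=P[...,:2]-C;x=L@ex*1000;y=L@ey*1000;z=P[...,2]*1000
for lo in range(-98,-45,8):
    k=(y>lo)&(y<lo+8)&(z>50)&(z<63.5)&(abs(x)<25); print("slot",lo,k.sum(),np.percentile(x[k],[5,95]).round(1) if k.sum() else 0)
k=(z>85)&(z<130)&(abs(y+158+61)<75);
E
python3 ring.py w6
```

```text
17.3 [ 0.55513486 -0.19146932  0.1300701 ] [ 1.79998771e+02  3.47408490e-03 -2.70553924e+00] [ 0.50045008 -0.91374429 -1.82333393]
slot -98 157 [-8.5  3.1]
slot -90 151 [-8.4  2.9]
slot -82 149 [-8.4  3.2]
slot -74 152 [-8.5  3.3]
slot -66 151 [-8.4  3.3]
slot -58 66 [-6.9  3.4]
slot -50 6 [16.1 23.9]
ring centre tool [-0.0015 -0.1204] n 34 rms 0.0014 z 0.026
pad plane slope x,y [ 0.    -0.002] z at ring c 0.0243 4432
```

View pics/w6.png

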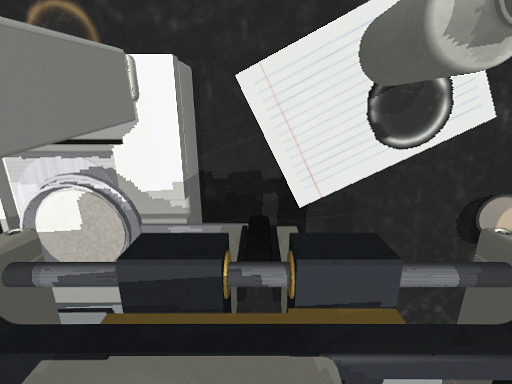

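Run:
```python
from h import *
plan([((.5585,-.1539,.130),(180,0,-2.5),5),((.5585,-.1539,.098),(180,0,-2.5),5),((.5585,-.1539,.0880),(180,0,-2.5),5)],.005)
```

```text
0 0 0 0.0003 -0.0076 0 0.005; 0 0 -0.1 0.0003 -0.0076 0 0.005; 0 0 0 0.0004 -0.0076 0 0.005; 0 0 -0.1 0.0003 -0.0075 0 0.005; 0 0 0 0.0004 -0.0076 0 0.005; 0 0 0 0 0 0.0064 0.005; 0 0 0 0 0 0.0064 0.005; 0 0 0 0 0 0.0064 0.005
0 0 0 0 0 0.0064 0.005; 0 0 0 0 0 0.0064 0.005; 0 0 0 0 0 0.002 0.005; 0 0 0 0 0 0.002 0.005; 0 0 0 0 0 0.002 0.005; 0 0 0 0 0 0.002 0.005; 0 0 0 0 0 0.002 0.005
```

Request:
move_arm(
  rows="0 0 0 0.0003 -0.0066 0 0.005; 0 0 -0.1 0.0003 -0.008 0 0.005; 0 0 0 0.0004 -0.008 0 0.005; 0 0 -0.1 0.0003 -0.008 0 0.005; 0 0 0 0.0004 -0.007 0 0.005; 0 0 0 0 0 0 0.005; 0 0 0 0 0 0 0.005",
)

```text
t: 18.27
eef_pos: [0.5586, -0.154, 0.1301]
ee_rot: [3.142, -0.0, -0.044]
force: [0.2, 0.7, -1.8]
width: 0.0141
gripper_force: 25.0
```

```bash
python3 - <<'E'
from h import *
s=arm.get_state();print(s["t"],s["eef_pos"],np.degrees(s["ee_rot"]),s["force"])
c,im,d=grab("w7"); c2,im2,d2=grab("scene3","scene")
a=np.radians(-2.5); ex=np.array([np.cos(a),np.sin(a)]);ey=np.array([-ex[1],ex[0]]);C=np.array([.5629,-.0327])
P=cloud(c,d);L=P[...,:2]-C;x=L@ex*1000;y=L@ey*1000;z=P[...,2]*1000
for lo in range(-98,-45,8):
    k=(y>lo)&(y<lo+8)&(z>50)&(z<63.5)&(abs(x)<25); print("slot",lo,k.sum(),np.percentile(x[k],[5,95]).round(1) if k.sum() else 0)
for lo in range(-116,-40,8):
    k=(y>lo)&(y<lo+8)&(z>95)&(z<112)&(abs(x)<25); print("neck",lo,k.sum(),np.percentile(x[k],[3,97]).round(1) if k.sum()>5 else 0)
k=(z>95)&(z<125)&(np.hypot(x,y)<48);print("ring",np.percentile(x[k],[.5,99.5]),np.percentile(y[k],[.5,99.5]))
E
python3 ring.py w7
```

```text
18.275 [ 0.55860082 -0.15396838  0.13006871] [ 1.79998835e+02 -1.98832382e-04 -2.50061286e+00] [ 0.24054892  0.72080967 -1.78579163]
slot -98 145 [-8.4  2.7]
slot -90 146 [-8.3  2.9]
slot -82 150 [-8.3  2.7]
slot -74 147 [-8.4  2.9]
slot -66 149 [-8.3  3. ]
slot -58 145 [-8.3  2.8]
slot -50 240 [-11.6  21.5]
neck -116 31 [1.3 9.1]
neck -108 34 [2.5 3.7]
neck -100 62 [-1.5  3.5]
neck -92 107 [-1.6  3.5]
neck -84 101 [-1.4  3.5]
neck -76 106 [-1.8  3.5]
neck -68 102 [-1.6  3.5]
neck -60 100 [-1.7  3.6]
neck -52 106 [-1.7  3.5]
neck -44 227 [-2.5 16.2]
ring [-23.10335572  37.29982609] [-45.00060934  32.99711335]
ring centre tool [-0.0043 -0.1169] n 18 rms 0.0012 z 0.0258
pad plane slope x,y [ 0.    -0.003] z at ring c 0.0243 4443
```

Request:
move_arm(
  rows="0 0 0 0 0 0.005 0.005; 0 0 0 0 0 0.007 0.005; 0 0 0 0 0 0.007 0.005; 0 0 0 0 0 0.006 0.005; 0 0 0 0 0 0.004 0.005; 0 0 0 0 0 0.003 0.005; 0 0 0 0 0 0.003 0.005",
)

```text
t: 19.25
eef_pos: [0.5587, -0.154, 0.095]
ee_rot: [3.142, -0.0, -0.044]
force: [-0.0, 0.2, -1.1]
width: 0.0137
gripper_force: 25.0
```

Request:
move_arm(
  rows="0 0 0 0 0 0.002 0.005; 0 0 0 0 0 0.002 0.005; 0 0 0 0 0 0.0015 0.005; 0 0 0 0 0 0.001 0.005; 0 0 0 0 0 0 0.005",
)

```text
t: 19.88
eef_pos: [0.5586, -0.154, 0.0886]
ee_rot: [3.142, 0.0, -0.044]
force: [0.5, 0.5, -0.7]
width: 0.0141
gripper_force: 25.0
```

Request:
move_arm(
  rows="0 0 0 0 0 0.0005 0.005; 0 0 0 0 0 0.0005 0.005; 0 0 0 0 0 0.0005 0.005; 0 0 0 0 0 0 0.005",
)

```text
t: 20.38
eef_pos: [0.5587, -0.154, 0.0874]
ee_rot: [3.142, -0.0, -0.044]
force: [-1.3, 0.5, 3.3]
width: 0.0139
gripper_force: 25.0
```

Run:
```python
from h import *
c,im,d=grab("w8");grab("scene4","scene")
a=np.radians(-2.5); ex=np.array([np.cos(a),np.sin(a)]);ey=np.array([-ex[1],ex[0]]);C=np.array([.5629,-.0327])
P=cloud(c,d);L=P[...,:2]-C;x=L@ex*1000;y=L@ey*1000;z=P[...,2]*1000
dk=(x<-55)&(x>-80)&(abs(y)<60)&(z>60)&(z<76); dk2=(y<-60)&(y>-95)&(abs(x-25)<12)&(z>60)&(z<76);print("deck",np.median(z[dk]),np.median(z[dk2]))
k=(np.hypot(x,y)<26)&(z>55)&(z<90);print("pad z",np.median(z[k]),k.sum(),np.linalg.lstsq(np.c_[x[k],y[k],np.ones(k.sum())],z[k],rcond=None)[0])
for lo in range(-98,-50,8):
    k=(y>lo)&(y<lo+8)&(z>50)&(z<66)&(abs(x)<14); print(lo,k.sum(),np.median(z[k]) if k.any() else 0)
```

```text
deck 68.41975655466008 68.55659715380035
pad z 68.20155048515375 4128 [ 2.00304777e-03 -2.10821744e-03  6.82003086e+01]
-98 78 61.247591512457646
-90 108 61.30804686262533
-82 101 61.437759723565435
-74 104 61.22714779420369
-66 104 61.2488002618246
-58 104 61.27105148283404
```

Request:
move_arm(
  rows="0 0 0 0 0 -0.0005 0.02; 0 0 0 0 0 0 0.03; 0 0 0 0 0 0 0.034; 0 0 0 0 0 0 0.034; 0 0 0 0 0 -0.01 0.034; 0 0 0 0 0 -0.03 0.034; 0 0 0 0 0 -0.04 0.034; 0 0 0 0 0 -0.04 0.034",
)

```text
t: 21.48
eef_pos: [0.5585, -0.154, 0.2095]
ee_rot: [3.141, -0.0, -0.044]
force: [0.8, 0.5, -0.0]
width: 0.0339
gripper_force: 0.0
```

Request:
move_arm(
  rows="0 0 0 0 -0.03 -0.04 0.05; 0 0 0 0 -0.03 -0.04 0.05; 0 0 0 0 0 0 0.05; 0 0 0 0 0 0 0.05",
)

```text
t: 21.98
eef_pos: [0.5609, -0.0938, 0.2879]
ee_rot: [-3.141, -0.0, -0.043]
force: [-0.1, 0.2, -0.6]
width: 0.0498
gripper_force: 0.0
```

Run:
```python
from h import *
s=arm.get_state();print(s["t"],s["eef_pos"],np.degrees(s["ee_rot"]),s["force"])
c,im,d=grab("w9");ct,it,dt=grab("top5","top")
a=np.radians(-2.5); ex=np.array([np.cos(a),np.sin(a)]);ey=np.array([-ex[1],ex[0]]);C=np.array([.5629,-.0327])
P=cloud(c,d);L=P[...,:2]-C;x=L@ex*1000;y=L@ey*1000;z=P[...,2]*1000
k=(np.hypot(x,y)<26)&(z>55)&(z<90);print("pad z",np.median(z[k]),k.sum(),np.linalg.lstsq(np.c_[x[k],y[k],np.ones(k.sum())],z[k],rcond=None)[0])
k=(np.hypot(x,y)<46)&(z>73)&(z<82);print("rim",k.sum(),np.percentile(x[k],[1,99]),np.percentile(y[k],[1,99]),np.median(z[k]),"circ",cv2.minEnclosingCircle(np.c_[x[k],y[k]].astype(np.float32)))
k=(np.hypot(x,y+122)<25)&(z>100)&(z<115);print("post",k.sum(),cv2.minAreaRect(np.c_[x[k],y[k]].astype(np.float32)),np.median(z[k]))
v,u=proj(c,[[*C,.07]])[0][::-1].astype(int);print(u,v)
u=np.clip(u,100,412);v=np.clip(v,75,309)
cv2.imwrite("pics/w9v.png",cv2.resize(im[v-75:v+75,u-100:u+100],None,fx=4,fy=4,interpolation=cv2.INTER_CUBIC))
```

```text
21.975 [ 0.56092155 -0.09381302  0.28794926] [-1.79978154e+02 -2.77635989e-02 -2.47864271e+00] [-0.06907542  0.24708343 -0.64121701]
pad z 68.39422226329117 1116 [ 1.75304482e-03 -2.04740527e-04  6.84109735e+01]
rim 259 [-35.15095686  33.79588985] [-34.33931224  34.46880983] 74.3910390121646 circ ((-0.7732301950454712, 0.06367164850234985), 35.7731819152832)
post 215 ((-0.8352975845336914, -121.88542175292969), (22.1375732421875, 14.159126281738281), 0.003988482523709536) 108.18306545082346
213 169
```

View pics/w9v.png

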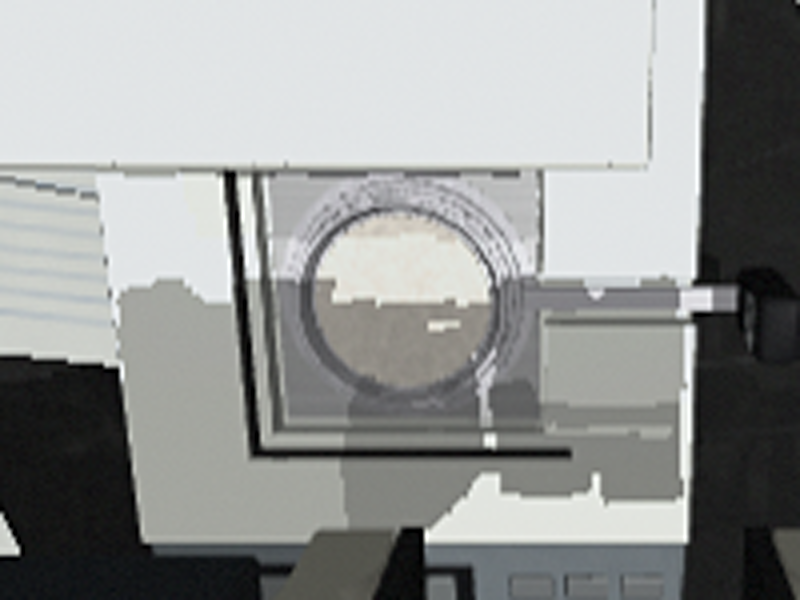

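Run:
```python
from h import *
for nm in("top5","top1"):
    c,im,d=load(nm,"top");P=cloud(c,d)
    k=(P[...,2]>.245)&(P[...,2]<.29)&(P[...,0]>.66)&(P[...,0]<.73)&(P[...,1]>-.09)&(P[...,1]<.02);q=P[k]
    print(nm,len(q),np.median(q,0) if len(q) else 0,q.min(0),q.max(0))
plan([((.60,-.08,.35),(180,0,-25),4),((.688,-.037,.35),(180,0,-92.5),9)],.05)
```

```text
Traceback (most recent call last):
ValueError: zero-size array to reduction operation minimum which has no identity
```

Run:
```python
from h import *
plan([((.59,.02,.36),(180,0,-92.5),9)],.05)
plan([((.69,-.037,.36),(180,0,-92.5),4)],.05,start=((.59,.02,.36),(180,0,-92.5)))
```

```text
0 0 10 0.0027 -0.0128 -0.0081 0.05; 0 0 10 0.0004 -0.0131 -0.0081 0.05; 0 0 10 -0.0019 -0.013 -0.0081 0.05; 0 0 10 -0.0041 -0.0125 -0.0082 0.05; 0 0 10 -0.0062 -0.0116 -0.0081 0.05; 0 0 10 -0.0081 -0.0103 -0.0082 0.05; 0 0 10 -0.0097 -0.0087 -0.0081 0.05; 0 0 10 -0.0111 -0.0069 -0.0082 0.05
0.1 0 10 -0.0122 -0.0049 -0.0081 0.05
0 0 0 0.0131 -0.0256 0 0.05; 0 0 0 0.0132 -0.0256 0 0.05; 0 0 0 0.0131 -0.0256 0 0.05; 0 0 0 0.0132 -0.0256 0 0.05
```

Request:
move_arm(
  rows="0 0 10 0.0027 -0.0128 -0.0081 0.05; 0 0 10 0.0004 -0.0131 -0.0081 0.05; 0 0 10 -0.0019 -0.013 -0.0081 0.05; 0 0 10 -0.0041 -0.0125 -0.0082 0.05; 0 0 10 -0.0062 -0.0116 -0.0081 0.05; 0 0 10 -0.0081 -0.0103 -0.0082 0.05; 0 0 10 -0.0097 -0.0087 -0.0081 0.05; 0 0 10 -0.0111 -0.0069 -0.0082 0.05",
)

```text
t: 23.08
eef_pos: [0.587, 0.0073, 0.3517]
ee_rot: [3.139, -0.0, -1.447]
force: [1.1, 0.0, -0.1]
width: 0.0499
gripper_force: 0.0
```

Request:
move_arm(
  rows="0 0 10 -0.0122 -0.0049 -0.0081 0.05; 0 0 0 0 0 0 0.05; 0 0 0 0 0 0 0.05",
)

```text
t: 23.45
eef_pos: [0.5901, 0.0197, 0.3598]
ee_rot: [3.14, -0.001, -1.611]
force: [0.3, 0.1, 0.5]
width: 0.0502
gripper_force: 0.0
```

Run:
```python
from h import *
s=arm.get_state();print(s["t"],s["eef_pos"],np.degrees(s["ee_rot"]),s["force"])
c,im,d=grab("w10");P=cloud(c,d)
k=(P[...,2]>.252)&(P[...,2]<.285)&(P[...,0]>.64)&(P[...,0]<.76)&(P[...,1]>-.1)&(P[...,1]<.03);q=P[k]
print(len(q),np.percentile(q,[1,50,99],0) if len(q) else 0)
if len(q): print(np.polyfit(q[:,1],q[:,0],1), q[q[:,2]>q[:,2].max()-.004].mean(0))
print(proj(c,[[.695,-.08,.266],[.695,.01,.266]]))
```

```text
23.45 [0.59014848 0.01969246 0.359775  ] [ 1.79913862e+02 -2.88204026e-02 -9.23024880e+01] [0.28898539 0.14191446 0.45738418]
2205 [[ 0.67380277 -0.0876115   0.25254145]
 [ 0.69204143 -0.04517591  0.26886177]
 [ 0.7013303   0.01040501  0.2717215 ]]
[0.05167777 0.69343606] [ 0.6949656  -0.0411954   0.27014627]
[[126.71916116  88.27865555]
 [144.52254771 192.59212093]]
```

Request:
move_arm(
  rows="0 0 0 0.0142 -0.026 0 0.05; 0 0 0 0.0142 -0.026 0 0.05; 0 0 0 0.0142 -0.026 0 0.05; 0 0 0 0.0142 -0.026 0 0.05; 0 0 0 0 -0.0025 0.02 0.05; 0 0 0 0 0 0.025 0.05; 0 0 0 0 0 0 0.05",
)

```text
t: 24.38
eef_pos: [0.6931, -0.0418, 0.313]
ee_rot: [3.137, -0.001, -1.614]
force: [0.6, 0.5, -0.4]
width: 0.0499
gripper_force: 0.0
```

Run:
```python
from h import *
s=arm.get_state();print(s["t"],s["eef_pos"],np.degrees(s["ee_rot"]),s["force"])
plan([((.694,-.037,.26),(180,0,-92.5),4)],.05)
```

```text
24.375 [ 0.69314474 -0.04178806  0.31299919] [ 1.79716482e+02 -3.89922523e-02 -9.24492838e+01] [ 0.57226917  0.45215013 -0.40834703]
0.1 0 0 -0.0012 -0.0002 0.0132 0.05; 0.1 0 0 -0.0012 -0.0002 0.0133 0.05; 0 0 0 -0.0012 -0.0002 0.0132 0.05; 0.1 0 0.1 -0.0013 -0.0002 0.0133 0.05
```

Request:
move_arm(
  rows="0 0 0 -0.0011 0 0.0132 0.05; 0 0 0 -0.0012 0 0.0133 0.05; 0 0 0 -0.0012 0 0.0132 0.05; 0 0 0 -0.0011 0 0.0133 0.05; 0 0 0 0 0 0 0.02; 0 0 0 0 0 0 0; 0 0 0 0 0 0 0; 0 0 0 0 0 0 0",
  squeeze=10,
)

```text
t: 25.38
eef_pos: [0.6947, -0.0366, 0.2633]
ee_rot: [-3.141, 0.0, -1.615]
force: [-0.0, -0.0, -0.7]
width: 0.0157
gripper_force: 0.0
```

Request:
move_arm(
  rows="0 0 0 0 0 0 0; 0 0 0 0 0 0 0; 0 0 0 0 0 0 0",
)

```text
t: 25.75
eef_pos: [0.6948, -0.0365, 0.2631]
ee_rot: [-3.141, 0.0, -1.614]
force: [1.6, 0.2, 1.3]
width: 0.0116
gripper_force: 10.0
```

Run:
```python
from h import *
s=arm.get_state();p=np.array(s["eef_pos"]);print(s["t"],p,np.degrees(s["ee_rot"]),s["force"],s["width"])
H=np.array([.6408,-.0361,.078]); ax=np.array([np.cos(np.radians(-2.5)),np.sin(np.radians(-2.5)),0])
def bar(q): return H+ax*(-.184*np.cos(q)+.068*np.sin(q))+np.array([0,0,.184*np.sin(q)+.068*np.cos(q)])
print(bar(1.5)-p)
N=44; qs=np.interp(np.arange(1,N+1),[0,4,32,N],[1.5,1.40,.30,0.0])
plan([(p+bar(q)-bar(1.5),(180,0,-92.5),1) for q in qs],0,start=(p,(180,0,-92.5)))
```

```text
25.75 [ 0.69481587 -0.036533    0.2631414 ] [-1.79953044e+02  1.04667383e-03 -9.25015732e+01] [1.59281527 0.24670422 1.31191428] 0.011598125767289583
[ 0.00074597 -0.00195795  0.0032078 ]
0 0 0 0 0.0047 -0.0013 0; 0 0 0 0 0.0048 -0.0012 0; 0 0 0 0 0.0048 -0.0011 0; 0 0 0 0 0.0048 -0.0009 0; 0 0 0 0 0.0076 -0.0013 0; 0 0 0 0 0.0076 -0.0009 0; 0 0 0 0 0.0077 -0.0007 0; 0 0 0 0 0.0077 -0.0003 0
0 0 0 0 0.0077 -0.0001 0; 0 0 0 0 0.0077 0.0003 0; 0 0 0 0 0.0077 0.0005 0; 0 0 0 0 0.0077 0.0009 0; 0 0 0 0 0.0076 0.0011 0; 0 0 0 0 0.0075 0.0015 0; 0 0 0 0 0.0075 0.0017 0; 0 0 0 0 0.0075 0.0021 0
0 0 0 0 0.0073 0.0023 0; 0 0 0 0 0.0073 0.0026 0; 0 0 0 0 0.0071 0.0029 0; 0 0 0 0 0.007 0.0032 0; 0 0 0 0 0.0069 0.0035 0; 0 0 0 0 0.0068 0.0037 0; 0 0 0 0 0.0065 0.004 0; 0 0 0 0 0.0065 0.0042 0
0 0 0 0 0.0062 0.0045 0; 0 0 0 0 0.0061 0.0048 0; 0 0 0 0 0.0059 0.0049 0; 0 0 0 0 0.0057 0.0052 0; 0 0 0 0 0.0055 0.0054 0; 0 0 0 0 0.0053 0.0057 0; 0 0 0 0 0.005 0.0058 0; 0 0 0 0 0.0048 0.006 0
0 0 0 0 0.0029 0.0039 0; 0 0 0 0 0.0029 0.004 0; 0 0 0 0 0.0027 0.0041 0; 0 0 0 0 0.0026 0.0041 0; 0 0 0 0 0.0026 0.0043 0; 0 0 0 0 0.0024 0.0042 0; 0 0 0 0 0.0023 0.0043 0; 0 0 0 0 0.0022 0.0044 0
0 0 0 0 0.0021 0.0045 0; 0 0 0 0 0.002 0.0044 0; 0 0 0 0 0.0019 0.0046 0; 0 0 0 0 0.0017 0.0045 0
```

Request:
move_arm(
  rows="0 0 0 0 0.0047 -0.0013 0; 0 0 0 0 0.0048 -0.0012 0; 0 0 0 0 0.0048 -0.0011 0; 0 0 0 0 0.0048 -0.0009 0; 0 0 0 0 0.0076 -0.0013 0; 0 0 0 0 0.0076 -0.0009 0; 0 0 0 0 0.0077 -0.0007 0; 0 0 0 0 0.0077 -0.0003 0",
)

```text
t: 26.75
eef_pos: [0.6442, -0.0343, 0.2704]
ee_rot: [3.141, 0.0, -1.615]
force: [0.0, 0.5, 0.4]
width: 0.0113
gripper_force: 10.0
```

Request:
move_arm(
  rows="0 0 0 0 0.0077 -0.0001 0; 0 0 0 0 0.0077 0.0003 0; 0 0 0 0 0.0077 0.0005 0; 0 0 0 0 0.0077 0.0009 0; 0 0 0 0 0.0076 0.0011 0; 0 0 0 0 0.0075 0.0015 0; 0 0 0 0 0.0075 0.0017 0; 0 0 0 0 0.0075 0.0021 0",
)

```text
t: 27.75
eef_pos: [0.5835, -0.0316, 0.2623]
ee_rot: [3.142, 0.0, -1.615]
force: [0.7, 1.7, -0.7]
width: 0.0115
gripper_force: 10.0
```

Request:
move_arm(
  rows="0 0 0 0 0.0073 0.0023 0; 0 0 0 0 0.0073 0.0026 0; 0 0 0 0 0.0071 0.0029 0; 0 0 0 0 0.007 0.0032 0; 0 0 0 0 0.0069 0.0035 0; 0 0 0 0 0.0068 0.0037 0; 0 0 0 0 0.0065 0.004 0; 0 0 0 0 0.0065 0.0042 0",
)

```text
t: 28.75
eef_pos: [0.5283, -0.0293, 0.2358]
ee_rot: [3.142, -0.0, -1.615]
force: [0.5, 0.5, -0.9]
width: 0.0115
gripper_force: 10.0
```

Request:
move_arm(
  rows="0 0 0 0 0.0062 0.0045 0; 0 0 0 0 0.0061 0.0048 0; 0 0 0 0 0.0059 0.0049 0; 0 0 0 0 0.0057 0.0052 0; 0 0 0 0 0.0055 0.0054 0; 0 0 0 0 0.0053 0.0057 0; 0 0 0 0 0.005 0.0058 0; 0 0 0 0 0.0048 0.006 0",
)

```text
t: 29.75
eef_pos: [0.4839, -0.0273, 0.1934]
ee_rot: [-3.142, -0.0, -1.615]
force: [-0.2, 1.4, -1.0]
width: 0.0116
gripper_force: 10.0
```

Request:
move_arm(
  rows="0 0 0 0 0.0029 0.0039 0; 0 0 0 0 0.0029 0.004 0; 0 0 0 0 0.0027 0.0041 0; 0 0 0 0 0.0026 0.0041 0; 0 0 0 0 0.0026 0.0043 0; 0 0 0 0 0.0024 0.0042 0; 0 0 0 0 0.0023 0.0043 0; 0 0 0 0 0.0022 0.0044 0",
)

```text
t: 30.75
eef_pos: [0.4635, -0.0264, 0.1602]
ee_rot: [3.142, -0.0, -1.615]
force: [0.1, 1.3, -0.6]
width: 0.0115
gripper_force: 10.0
```

Request:
move_arm(
  rows="0 0 0 0 0.0021 0.0045 0; 0 0 0 0 0.002 0.0044 0; 0 0 0 0 0.0019 0.0046 0; 0 0 0 0 0.0012 0.003 0; 0 0 0 0 0.0003 0.0008 0; 0 0 0 0 0 0 0",
)

```text
t: 31.5
eef_pos: [0.4571, -0.0262, 0.1445]
ee_rot: [-3.139, -0.0, -1.614]
force: [-2.7, 0.2, 9.8]
width: 0.0118
gripper_force: 10.0
```

Request:
move_arm(
  rows="0 0 0 0 0 0.001 0; 0 0 0 0 0 0 0",
)

```text
t: 31.75
eef_pos: [0.4571, -0.0262, 0.1437]
ee_rot: [-3.139, -0.0, -1.614]
force: [-4.0, 0.2, 12.9]
width: 0.0115
gripper_force: 10.0
```

Run:
```python
from h import *
s=arm.get_state();print(s["eef_pos"],s["force"])
```

```text
[ 0.45710485 -0.02621725  0.14368628] [-4.01467568  0.18605782 12.93171579]
```

Request:
move_arm(
  rows="0 0 0 0 0 0 0.03; 0 0 0 0 0 0 0.05; 0 0 0 0 0 0 0.05; 0 0 0 0 0 -0.02 0.05; 0 0 0 0 0 -0.04 0.05; 0 0 0 0 0 -0.05 0.05; 0 0 0 -0.02 -0.025 -0.05 0.05; 0 0 0 -0.02 -0.02 -0.03 0.05",
)

```text
t: 32.75
eef_pos: [0.504, 0.0123, 0.335]
ee_rot: [-3.138, 0.001, -1.615]
force: [1.0, -0.2, -1.1]
width: 0.05
gripper_force: 0.0
```

```bash
sed -i 's/(("w1","wrist"),("top0","top"))/(("w1","wrist"),("w11","wrist"))/' a.py
python3 - <<'E'
from h import *
arm.grab_frame("wrist");arm.grab_frame("wrist")
s=arm.get_state();print(s["t"],s["eef_pos"],s["force"],s["width"])
c,im,d=grab("w11");P=cloud(c,d)
a=np.radians(-2.5); ex=np.array([np.cos(a),np.sin(a)]);ey=np.array([-ex[1],ex[0]])
for nm in("w1","w11"):
    c,im,d=load(nm);P=cloud(c,d);L=P[...,:2]-np.array([.5629,-.0327]);x=L@ex;y=L@ey
    k=(abs(x)<.065)&(abs(y)<.06)&(P[...,2]>.10)&(P[...,2]<.13);print(nm,k.sum(),np.linalg.lstsq(np.c_[x[k],y[k],np.ones(k.sum())],P[k][:,2],rcond=None)[0].round(4))
    k=(np.hypot(x,y+.122)<.03)&(P[...,2]>.09)&(P[...,2]<.12);print(" post",k.sum(),P[k].mean(0) if k.any() else 0, x[k].mean(),y[k].mean())
# bystanders unchanged?
t0,t1=np.load("pics/top0.npy"),grab("top9","top")[2]
Q0,Q1=cloud(cam("top"),t0),cloud(cam("top"),t1)
for n,X,Y,z0,z1 in[("sb",.514,-.449,.05,.08),("wash",.683,-.315,.1,.2),("spray",.668,.281,.08,.14),("bb",.46,.384,.09,.13)]:
    o=[]
    for Q in(Q0,Q1):
        k=(np.hypot(Q[...,0]-X,Q[...,1]-Y)<.07)&(Q[...,2]>z0)&(Q[...,2]<z1); o.append((k.sum(),Q[k].mean(0).round(3) if k.any() else 0))
    print(n,o)
E
```

```text
32.85 [0.50575391 0.01331599 0.3350336 ] [ 0.49452118 -0.24744763 -1.07132155] 0.04997149392394478
w1 7994 [0.0025 0.0002 0.1149]
 post 0 0 nan nan
w11 9145 [0.001  0.0034 0.1149]
 post 278 [ 0.55622093 -0.15321644  0.10607677] -0.0014158604283219663 -0.12069306752969211
sb [(np.int64(89), array([ 0.514, -0.449,  0.063])), (np.int64(80), array([ 0.516, -0.45 ,  0.064]))]
wash [(np.int64(235), array([ 0.673, -0.314,  0.13 ])), (np.int64(232), array([ 0.673, -0.315,  0.13 ]))]
spray [(np.int64(86), array([0.667, 0.288, 0.102])), (np.int64(34), array([0.672, 0.29 , 0.118]))]
bb [(np.int64(211), array([0.451, 0.371, 0.114])), (np.int64(97), array([0.432, 0.391, 0.114]))]<stdin>:9: RuntimeWarning: Mean of empty slice.
  ret = ret.dtype.type(ret / rcount)
```

```bash
python3 -c "
from station import arm
print(arm.job_done())"
```

```text
the job is handed in; nothing more can be done
None
```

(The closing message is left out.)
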